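Return the press setting blocks to their colour-coded nests

TASK

The press has been set up, so put its four light-grey steel setting blocks away: stand the tallest in the red nest, the next tallest in the yellow one, the next in the blue one and the shortest in the white one. Each should stand upright and flat on the nest's floor, well centred, with its long side along the nest's long side. Leave the brass block and the black plastic block where they are.

Things in the scene. Friction and masses are not known exactly. Their poses are not given: they have to be found in the camera images.
- steel_65_center (a point): Tallest steel setting block: loose, light grey, standing upright on the table, 25 (its x) x 40 (its y) x 65 mm high (its z, up). This point is its centre, 32.5 mm above its underside; the axes are the block's.
- steel_50_center (a point): Second tallest steel setting block: loose, light grey, standing upright on the table, 25 (its x) x 40 (its y) x 50 mm high (its z, up). This point is its centre, 25 mm above its underside; the axes are the block's.
- steel_35_center (a point): Third tallest steel setting block (paler, with a small grey label on one side): loose, light grey, standing upright on the table, 25 (its x) x 40 (its y) x 35 mm high (its z, up). This point is its centre, 17.5 mm above its underside; the axes are the block's.
- steel_20_center (a point): Shortest steel setting block: loose, light grey, standing upright on the table, 25 (its x) x 40 (its y) x 20 mm high (its z, up). This point is its centre, 10 mm above its underside; the axes are the block's.
- nest_red: Red plastic storage nest with a black rubber floor, fixed to the table: a flat tray 66 (its x) x 80 (its y) mm outside, 8 mm high. Its recess is 50 (x) x 64 (y) mm inside; the recess floor is 4 mm above the table and the rim stands 4 mm above that floor. Origin at the centre of its underside, on the table top; z up.
- nest_yellow: Yellow plastic storage nest with a black rubber floor, fixed to the table: a flat tray 66 (its x) x 80 (its y) mm outside, 8 mm high. Its recess is 50 (x) x 64 (y) mm inside; the recess floor is 4 mm above the table and the rim stands 4 mm above that floor. Origin at the centre of its underside, on the table top; z up.
- nest_blue: Blue plastic storage nest with a black rubber floor, fixed to the table: a flat tray 66 (its x) x 80 (its y) mm outside, 8 mm high. Its recess is 50 (x) x 64 (y) mm inside; the recess floor is 4 mm above the table and the rim stands 4 mm above that floor. Origin at the centre of its underside, on the table top; z up.
- nest_white: White plastic storage nest with a black rubber floor, fixed to the table: a flat tray 66 (its x) x 80 (its y) mm outside, 8 mm high. Its recess is 50 (x) x 64 (y) mm inside; the recess floor is 4 mm above the table and the rim stands 4 mm above that floor. Origin at the centre of its underside, on the table top; z up.
- brass_block_center (a point): Brass (gold-coloured) block, not steel, to be left alone: loose, 25 (x) x 40 (y) x 35 mm high. This point is its centre, 17.5 mm above its underside.
- black_block_center (a point): Black plastic block, not steel, to be left alone: loose, 25 (x) x 40 (y) x 50 mm high. This point is its centre, 25 mm above its underside.
Not all that is in view belongs to the job. Leave any green look-alike of the part that bears steel_35_center alone. Leave any green look-alike of the part that bears steel_20_center alone.

How it is judged (in metres and radians):
At the end, for the whole second after the job is handed in: Steel blocks 65, 50, 35, 20 mm stand in the red, yellow, blue, white nest: centre within 15 mm of nest centre from above, underside within 3 mm of recess floor, within 0.07 rad of upright, y axes within 0.3 rad (either way); brass and black blocks within 20 mm of their starts (horizontal distance between steel_65_center and nest_red below 0.015 m and z of steel_65_center in the frame of nest_red between 0.0335 and 0.0395 m and angle between each of steel_65_center, steel_50_center, steel_35_center, steel_20_center's own z axis and vertical below 0.07 rad and angle between the y axis of steel_65_center and the y axis of nest_red, either way round below 0.3 rad and horizontal distance between steel_50_center and nest_yellow below 0.015 m and z of steel_50_center in the frame of nest_yellow between 0.026 and 0.032 m and angle between the y axis of steel_50_center and the y axis of nest_yellow, either way round below 0.3 rad and horizontal distance between steel_35_center and nest_blue below 0.015 m and z of steel_35_center in the frame of nest_blue between 0.0185 and 0.0245 m and angle between the y axis of steel_35_center and the y axis of nest_blue, either way round below 0.3 rad and horizontal distance between steel_20_center and nest_white below 0.015 m and z of steel_20_center in the frame of nest_white between 0.011 and 0.017 m and angle between the y axis of steel_20_center and the y axis of nest_white, either way round below 0.3 rad and distance of each of brass_block_center, black_block_center from where it was at the start of the episode below 0.02 m); the robot touches nothing.
It fails at once if the brass or the black block is moved by 20 mm or more (distance of any of brass_block_center, black_block_center from where it was at the start of the episode above 0.02 m).
It also fails if it takes over 99 s, if anything falls off the work surface, if the arm or the gripper's body presses on something with over 40 N, if the wrist force passes 120 N, or if a joint passes its speed limit or range.

ROBOT

A 6-joint arm with a two-finger parallel gripper is mounted at the origin on a cart in front of the work surface, level with it; the furniture and walls round the work are solid. World frame = base frame: x ahead of the robot, y to its left, z up, the work surface at z = 0. Lengths are in mm, angles in degrees, forces in N, time in s.
With the tool pointing down it reaches from about 300 to 850 mm from the base axis. Payload 4.2 kg.
Tool frame: the origin (TCP) lies at the very end of the fingers, on their centre line; the grasp point (between the pads) lies 19 mm behind it (env.grip_depth is the distance from the TCP to the grasp point, in mm); z points along the fingers, y is the line along which they close (so a half turn about z gives the same grasp; the last joint's range is limited). The gripper opens to 91 mm and grips with 3 to 60 N. Pads are 32 mm wide; open, the fingers measure 118 mm over their backs; the gripper's body (76 mm by 178 mm) begins 60 mm behind the grasp point.
Start: joints at [-70.76, 18.312, 89.639, -0, 72.044, -1.146], TCP at [200.3, -539.002, 213.976] pointing down, gripper open.
Joint ranges: [-177.97, 177.97], [-48.28, 115.42], [12.27, 149.76], [-77.06, 257.06], [2.81, 150.46], [-146.56, 146.56]. Speed limits (degrees/s): [147.25, 147.25, 180, 180, 180, 180].

INTERFACE

Orientations are given as [roll, pitch, yaw] about the fixed x, y, z axes, in that order (R = Rz(yaw) Ry(pitch) Rx(roll)).
In Python, from workcell import env, cams gives the robot as it stands.
- The arm moves only by the tool apply_moves, never from a script. Its argument "deltas" is a list of rows, each a list of 5 numbers: the shift along the tool's x, y, z in m, then the turn about the tool's z in rad, then the opening, from -1 (shut) to 1 (fully open), so that 0 is half open. In form: [[tx, ty, tz, roll, gripper], ...]. A call has 1 to 5 rows; each row is the pose to reach, as a shift and turn from the pose commanded when the call began, along the tool's axes at that moment; what a row does not reach only later rows make up. A row lasts 1/10 s, in which the tool goes at most 50 mm and 8.59 degrees, less where a joint would pass 70% of its speed; a pose out of reach is approached as far as the arm can. A call with a gripper value outside its range is refused whole. The fingers move at their own pace and stop on an object; "grip_force" is the grip in N (left out, the last holds). Time passes only in rows, so rows that repeat a pose let the fingers close. It gives the time, the measured TCP pose, the force, the opening and the grip force at its end, in the units of the state.
- env.state(): the state, without advancing time (a new reading comes with each control period).
- cams.grab_frame(name): name is "scene" or "top" or "wrist"; returns the picture (480x640x3 uint8, blue, green, red); there is no depth.
- cams.get_calibration(name): a dict with "mtx" (3x3 intrinsics, pixels), "eye" and "attitude" of the camera in the world; the wrist camera has in their place "tool_from_camera" (4x4, takes a point from camera to tool coordinates, whose origin is the TCP and whose axes are the flange's). Camera axes: x right, y down, z forward; pixel columns grow to the right and rows downward; lengths in mm; the calibration is good to about 2 mm. A picture is of the moment at which its call begins: read the wrist's pose just before it. get_calibration takes no time and is no camera call.
- env.job_done(): hands the job in; it is judged then, once.
The state is a dict: "time_s": time; "qpos": joint angles; "qvel": joint speeds; "effort": joint torques, N m; "ee_pos": TCP position; "ee_rot": TCP orientation; "force": force on the tool from outside, world axes, zero at the start; "torque": the same for the moment, N m; "gripper_width": finger opening in mm; "gripper_force": force on a finger pad.
Only numpy, scipy, OpenCV 4.12 (cv2) and the standard library are available. Lean on these libraries where they do the work, as an engineer would, in place of code of your own. Each camera call takes 0.05 s, during which the arm holds its last target. There are 200 camera calls.

## Working session

There is one attempt and no reset: what is moved stays moved. The work goes in short steps, Python scripts to look and compute and a tool call to move; the robot and the scene stay as the last step left them, time stands still between calls to the robot, and variables do not carry over. Pictures are saved under pics/ and viewed, at most 14 in all, crops included, and the job is handed in when it is done.

Besides the shell and the picture viewer there is one more tool, called after ">>>" in YAML: its name, and indented under it one key for each argument. apply_moves: Moves the arm, as the interface text tells. Its arguments: {"type":"object","properties":{"deltas":{"type":"array"},"grip_force":{"type":"number"}},"required":["deltas"]}

```bash
mkdir -p pics; python3 - <<'E'
from workcell import env,cams
import cv2,numpy as np
print(env.state())
for n in("scene","top","wrist"):
    c=cams.get_calibration(n);print(n,c)
for n in("scene","top"):
    cv2.imwrite(f"pics/{n}0.png",cams.grab_frame(n))
E
```

```text
{'time_s': 0.0, 'qpos': array([-7.07609991e+01,  1.83512749e+01,  8.97074189e+01,  2.22228033e-04,
        7.20418183e+01, -1.14652225e+00]), 'qvel': array([ 0.01376449, -0.03065568,  0.00822563, -0.01006401, -0.07865371,
       -0.00856877]), 'effort': array([-2.36419393e-03, -4.12473750e+01, -2.31973851e+01,  7.23420689e-02,
        4.55966697e-02, -1.54992058e-04]), 'ee_pos': array([ 200.12293552, -538.51358627,  213.11707451]), 'ee_rot': array([-1.79899512e+02, -2.22240894e-03,  2.03854525e+01]), 'force': array([0.25733969, 0.76829922, 0.81010456]), 'torque': array([-0.09070717, -0.00330999, -0.04719095]), 'gripper_force': 0.0, 'gripper_width': 91.29755739702748}
scene {'mtx': array([[537.51319504,   0.        , 316.79516878],
       [  0.        , 537.51319504, 250.96922983],
       [  0.        ,   0.        ,   1.        ]]), 'eye': array([-141.36985507,  716.11832097,  670.54924996]), 'attitude': array([-122.49278686,    0.15011136, -133.02905076])}
top {'mtx': array([[507.96952123,   0.        , 321.20135473],
       [  0.        , 507.96952123, 235.67140798],
       [  0.        ,   0.        ,   1.        ]]), 'eye': array([ 402.44370878,   73.18252079, 1067.14932426]), 'attitude': array([-170.76199702,   -0.99530612,  -88.80144449])}
wrist {'mtx': array([[393.11755857,   0.        , 321.97266479],
       [  0.        , 393.11755857, 240.23986801],
       [  0.        ,   0.        ,   1.        ]]), 'tool_from_camera': array([[ 9.21748429e-04, -9.55542410e-01, -2.94852255e-01,
         8.41263157e+01],
       [ 9.99999173e-01,  6.16285102e-04,  1.12890816e-03,
        -1.81041398e-01],
       [-8.97006568e-04, -2.94853052e-01,  9.55542188e-01,
        -1.69861429e+02],
       [ 0.00000000e+00,  0.00000000e+00,  0.00000000e+00,
         1.00000000e+00]])}
```

View pics/top0.png

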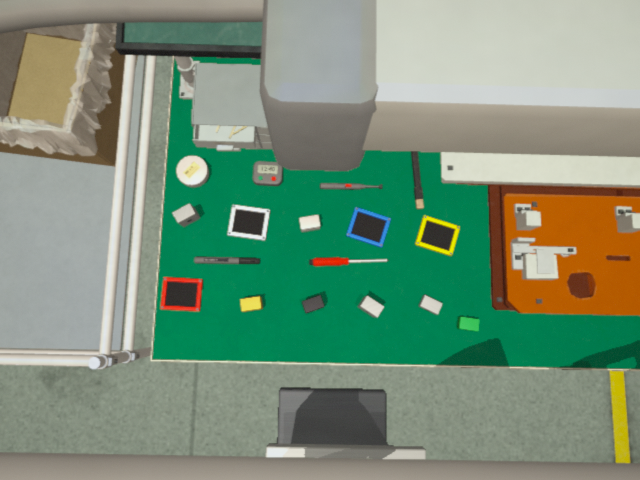

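View pics/scene0.png

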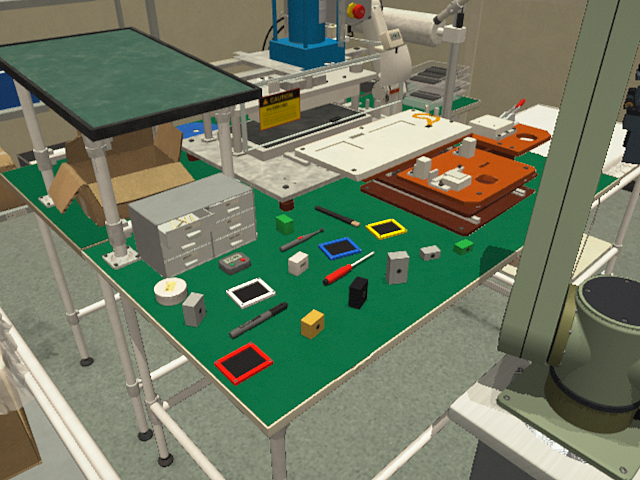

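The top view shows the steel candidates at (185,214), (310,223), (372,307) and (431,305), plus brass (250,304), black (314,304) and green (468,324). The nests are red (181,294), white (249,222), blue (369,226) and yellow (438,235). From the heights in the scene view, 65 is at (372,307), 50 at (185,214), 35 (paler) at (310,223) and 20 at (431,305).

```bash
cat > h.py <<'E'
import numpy as np,cv2
from scipy.spatial.transform import Rotation as R
from workcell import env,cams
def cam(n,st=None):
    c=cams.get_calibration(n)
    if n!="wrist": return c["mtx"],np.array(c["eye"]),R.from_euler("xyz",c["attitude"],degrees=True).as_matrix()
    T=c["tool_from_camera"]; r=R.from_euler("xyz",st["ee_rot"],degrees=True).as_matrix()
    return c["mtx"],st["ee_pos"]+r@T[:3,3],r@T[:3,:3]
def ray(C,uv,z):
    K,e,A=C; d=A@np.linalg.solve(K,[uv[0],uv[1],1.]); return e+d*(z-e[2])/d[2]
def proj(C,p):
    K,e,A=C; q=K@(A.T@(np.array(p)-e)); return q[:2]/q[2]
def rect(C,cnt,z):
    w=np.array([ray(C,p,z)[:2] for p in cnt.reshape(-1,2)],np.float32)
    r=cv2.minAreaRect(w); b=cv2.boxPoints(r); 
    e=[b[1]-b[0],b[2]-b[1]]; l=max(e,key=np.linalg.norm)
    return np.round(r[0],1),np.round(sorted(r[1]),1),round(np.degrees(np.arctan2(l[1],l[0]))%180,1)
E
python3 - <<'E'
from h import *
im=cv2.imread("pics/top0.png");C=cam("top");S=cam("scene")
hsv=cv2.cvtColor(im,cv2.COLOR_BGR2HSV)
bg=cv2.inRange(hsv,(65,120,40),(90,255,255))
m=cv2.bitwise_not(bg)
for n,uv,z in[("red",(181,294),8),("white",(249,222),8),("blue",(369,226),8),("yellow",(438,235),8),("s65",(372,307),65),("s50",(185,214),50),("s35",(310,223),35),("s20",(431,305),20),("brass",(250,304),35),("black",(314,304),50)]:
    cs,_=cv2.findContours(m,0,1)
    for c in cs:
        if cv2.pointPolygonTest(c,uv,False)>=0: print(n,rect(C,c,z),cv2.contourArea(c))
print([ray(C,p,0).round() for p in((154,360),(628,367),(170,60))])
cr=cv2.resize(im[190:330,150:500],(800,320),interpolation=cv2.INTER_CUBIC)
sc=cv2.resize(cv2.imread("pics/scene0.png")[210:350,160:480],(640,280),interpolation=cv2.INTER_CUBIC)
o=np.zeros((600,800,3),np.uint8);o[:320]=cr;o[320:,:640]=sc;cv2.imwrite("pics/crop.png",o)
E
```

```text
red (array([447. , 345.2]), array([69.7, 84.5]), np.float32(88.1)) 1322.0
white (array([601.2, 213.2]), array([70.1, 84.2]), np.float32(83.3)) 1225.0
blue (array([596.9, -40.9]), array([68.5, 82.1]), np.float32(72.7)) 1157.5
yellow (array([ 582.3, -187.9]), array([70.9, 85. ]), np.float32(73.1)) 1237.5
s65 (array([428.1, -41. ]), array([30.5, 44.7]), np.float32(57.5)) 325.0
s50 (array([604.6, 335.8]), array([40., 46.]), np.float32(121.0)) 380.0
s35 (array([597.3,  83.6]), array([32.8, 44.2]), np.float32(101.1)) 297.0
s20 (array([ 435.5, -168.4]), array([28.7, 44.4]), np.float32(64.5)) 272.0
brass (array([429.4, 197.5]), array([29.1, 45.5]), np.float32(99.4)) 294.0
black (array([431.3,  73. ]), array([25.6, 39.5]), np.float32(109.8)) 231.0
[array([312., 393.,   0.]), array([ 317., -581.,    0.]), array([967., 406.,   0.])]
```

View pics/crop.png

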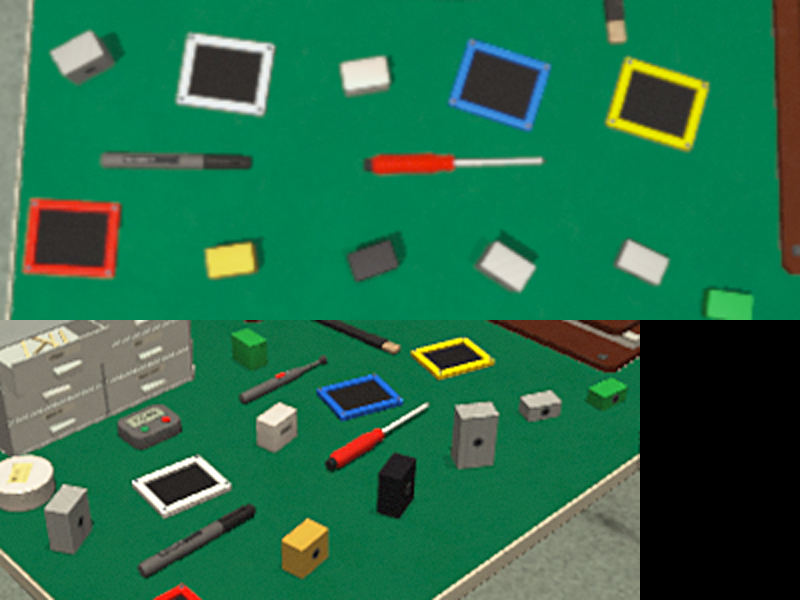

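The crop confirms the choices: four grey steel blocks, with the pale, labelled one at scene (298,263). The green look-alikes, brass and black are clearly distinct. I'm starting with the 20 mm block.

```bash
cat >> h.py <<'E'
def go(x,y,z,yaw,st=None):
    st=st or env.state(); r=R.from_euler("xyz",st["ee_rot"],degrees=True).as_matrix()
    d=r.T@(np.array([x,y,z])-st["ee_pos"])/1000
    a=(st["ee_rot"][2]-yaw+90)%180-90
    print("delta",d.round(4),"roll",round(np.radians(a),4),"pos",st["ee_pos"].round(1),st["ee_rot"].round(1),"t",st["time_s"],"w",round(st["gripper_width"],1))
E
python3 -c "
from h import *
go(435,-168,180,64.5)"
```

```text
delta [ 0.3492 -0.2655  0.0337] roll -0.77 pos [ 200.2 -538.6  213.2] [-179.9   -0.    20.4] t 0.1 w 91.1
```

>>> apply_moves:
  deltas:
    - [0.035,-0.0265,0.0,-0.1,1]
    - [0.07,-0.053,0.0,-0.2,1]
    - [0.105,-0.08,0.0,-0.3,1]
    - [0.14,-0.106,0.01,-0.4,1]
    - [0.175,-0.133,0.01,-0.45,1]
  grip_force: 40

```text
time_s: 0.6
ee_pos: [318.0, -351.2, 202.7]
ee_rot: [-179.9, -0.0, 46.3]
force: [0.6, 0.8, 0.4]
gripper_width: 91.4
gripper_force: 0.0
```

```bash
python3 -c "
from h import *
go(435,-168,180,64.5)"
```

```text
delta [ 0.2132 -0.0419  0.0229] roll -0.3177 pos [ 318.  -351.2  202.7] [-179.9   -0.    46.3] t 0.6 w 91.4
```

>>> apply_moves:
  deltas:
    - [0.045,-0.009,0.005,-0.07,1]
    - [0.09,-0.018,0.01,-0.14,1]
    - [0.135,-0.027,0.015,-0.21,1]
    - [0.18,-0.036,0.02,-0.28,1]
    - [0.213,-0.042,0.023,-0.318,1]

```text
time_s: 1.1
ee_pos: [435.8, -168.1, 180.4]
ee_rot: [-179.9, -0.0, 64.6]
force: [-0.3, -1.1, -0.8]
gripper_width: 91.5
gripper_force: 0.0
```

```bash
cat >> h.py <<'E'
def look(name,guess,z,lo=0,save=True):
    """rectangle of the thing at world guess, seen by the wrist camera at height z; thing = not green mat"""
    st=env.state(); im=cams.grab_frame("wrist"); C=cam("wrist",st)
    hsv=cv2.cvtColor(im,cv2.COLOR_BGR2HSV)
    m=cv2.bitwise_not(cv2.inRange(hsv,(65,110,20),(90,255,255)))
    if lo: m&=cv2.inRange(hsv,(0,0,lo),(180,90,255))
    m=cv2.morphologyEx(m,cv2.MORPH_OPEN,np.ones((3,3)))
    uv=proj(C,guess+[z]); print("guess px",uv.round())
    for c in cv2.findContours(m,0,1)[0]:
        if cv2.contourArea(c)>300 and cv2.pointPolygonTest(c,uv,True)>-15:
            print(name,rect(C,c,z),cv2.contourArea(c)); cv2.drawContours(im,[c],-1,(0,0,255),1)
    cv2.circle(im,tuple(int(v) for v in uv),3,(255,0,255),-1)
    if save: cv2.imwrite(f"pics/{name}.png",im)
    return st
E
python3 - <<'E'
from h import *
look("w20",[435,-168],20)
go(435,-168,4,64.5)
E
```

```text
guess px [321. 221.]
w20 (array([ 437.5, -167.9]), array([25.5, 42.7]), np.float32(64.7)) 1382.0
delta [-0.0044 -0.0012  0.176 ] roll 0.0037 pos [ 437.8 -165.2  180. ] [-179.9   -0.2   64.7] t 1.15 w 91.3
```

View pics/w20.png

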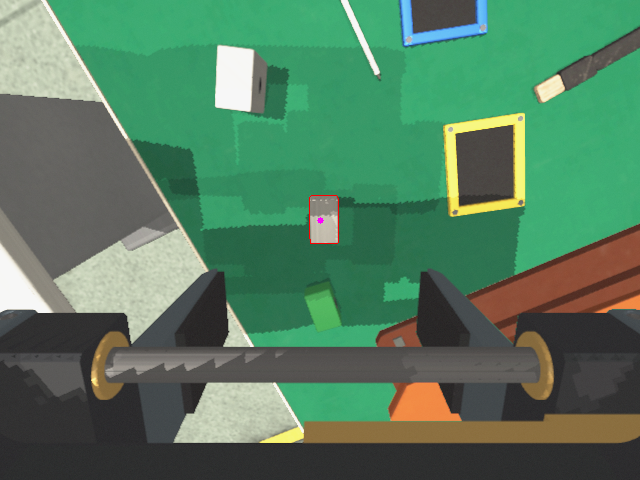

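The 20 mm block is outlined at (323,219), 25.5x42.7 mm, as expected; green stands apart at (322,305).

>>> apply_moves:
  deltas:
    - [0,0,0.04,0,1]
    - [0,0,0.08,0,1]
    - [0,0,0.11,0,1]
    - [0,0,0.11,0,1]
    - [0,0,0.11,0,1]

```text
time_s: 1.65
ee_pos: [435.3, -170.9, 71.2]
ee_rot: [-180.0, 0.0, 64.4]
force: [0.4, -1.2, 0.3]
gripper_width: 91.2
gripper_force: 0.0
```

```bash
python3 - <<'E'
from h import *
look("w20b",[437,-168],20)
go(437.5,-168,3,64.7)
E
```

```text
guess px [322. 260.]
w20b (array([ 437.9, -166.9]), array([25.6, 44.6]), np.float32(65.4)) 2864.0
delta [ 0.0035 -0.0003  0.0691] roll -0.0057 pos [ 436.2 -171.2   72.1] [179.9  -0.   64.4] t 1.7 w 91.0
```

>>> apply_moves:
  deltas:
    - [0.004,0,0.035,-0.01,1]
    - [0.004,0,0.06,-0.01,1]
    - [0.004,0,0.068,-0.01,1]
    - [0.004,0,0.068,-0.01,1]
    - [0.004,0,0.068,-0.01,-1]

```text
time_s: 2.2
ee_pos: [438.3, -167.7, 4.4]
ee_rot: [179.8, -0.0, 64.9]
force: [-0.6, 0.3, 0.8]
gripper_width: 85.7
gripper_force: 0.0
```

>>> apply_moves:
  deltas:
    - [0,0,0,0,-1]
    - [0,0,0,0,-1]
    - [0,0,0,0,-1]
    - [0,0,0,0,-1]
    - [0,0,0,0,-1]

```text
time_s: 2.7
ee_pos: [437.0, -167.1, 3.1]
ee_rot: [180.0, 0.0, 65.0]
force: [0.0, 0.7, -1.1]
gripper_width: 46.2
gripper_force: 0.0
```

>>> apply_moves:
  deltas:
    - [0,0,0,0,-1]
    - [0,0,0,0,-1]
    - [0,0,0,0,-1]
    - [0,0,0,0,-1]
    - [0,0,0,0,-1]

```text
time_s: 3.2
ee_pos: [437.0, -167.1, 2.9]
ee_rot: [180.0, 0.0, 65.0]
force: [-0.1, -0.3, -0.1]
gripper_width: 24.7
gripper_force: 40.0
```

>>> apply_moves:
  deltas:
    - [0,0,-0.02,0,-1]
    - [0,0,-0.06,0,-1]
    - [0,0,-0.1,0,-1]
    - [0,0,-0.13,0,-1]
    - [0,0,-0.13,0,-1]

```text
time_s: 3.7
ee_pos: [439.6, -168.1, 136.9]
ee_rot: [179.5, -0.0, 65.0]
force: [0.7, -0.8, -1.3]
gripper_width: 25.0
gripper_force: 40.0
```

```bash
python3 -c "
from h import *
go(601,213,133,83.3)"
```

```text
delta [ 0.4136 -0.0151  0.0039] roll -0.3201 pos [ 439.6 -168.1  136.9] [179.5  -0.   65. ] t 3.7 w 25.0
```

>>> apply_moves:
  deltas:
    - [0.03,-0.001,0,-0.02,-1]
    - [0.07,-0.0025,0,-0.05,-1]
    - [0.115,-0.004,0,-0.09,-1]
    - [0.16,-0.006,0,-0.13,-1]
    - [0.205,-0.0075,0,-0.16,-1]

```text
time_s: 4.2
ee_pos: [516.3, 23.5, 131.4]
ee_rot: [-179.9, 0.1, 74.2]
force: [0.2, -1.5, 0.0]
gripper_width: 25.0
gripper_force: 40.0
```

```bash
python3 -c "
from h import *
go(601,213,133,83.3)"
```

```text
delta [ 0.2054  0.0299 -0.0019] roll -0.1588 pos [516.3  23.5 131.4] [-1.799e+02  1.000e-01  7.420e+01] t 4.2 w 25.0
```

>>> apply_moves:
  deltas:
    - [0.05,0.007,0,-0.04,-1]
    - [0.1,0.015,0,-0.08,-1]
    - [0.145,0.021,0,-0.12,-1]
    - [0.185,0.027,0,-0.159,-1]
    - [0.205,0.03,0,-0.159,-1]

```text
time_s: 4.7
ee_pos: [602.0, 214.0, 130.6]
ee_rot: [-179.9, 0.0, 83.4]
force: [0.4, 0.1, -0.6]
gripper_width: 24.9
gripper_force: 40.0
```

>>> apply_moves:
  deltas:
    - [0,0,0,0,-1]
    - [0,0,0,0,-1]
    - [0,0,0,0,-1]

```text
time_s: 5.0
ee_pos: [600.9, 209.6, 132.0]
ee_rot: [-179.9, 0.1, 83.2]
force: [-0.3, -0.2, -1.4]
gripper_width: 24.5
gripper_force: 40.0
```

```bash
python3 - <<'E'
from h import *
go(601,213,8,83.3)
look("wwhite",[601,213],8)
E
```

```text
delta [ 0.0036 -0.      0.124 ] roll -0.0019 pos [600.9 209.6 132. ] [-1.799e+02  1.000e-01  8.320e+01] t 5.0 w 24.5
guess px [322. 228.]
wwhite (array([590.9, 155.9]), array([386.9, 616.1]), np.float32(173.4)) 142891.5
```

View pics/wwhite.png

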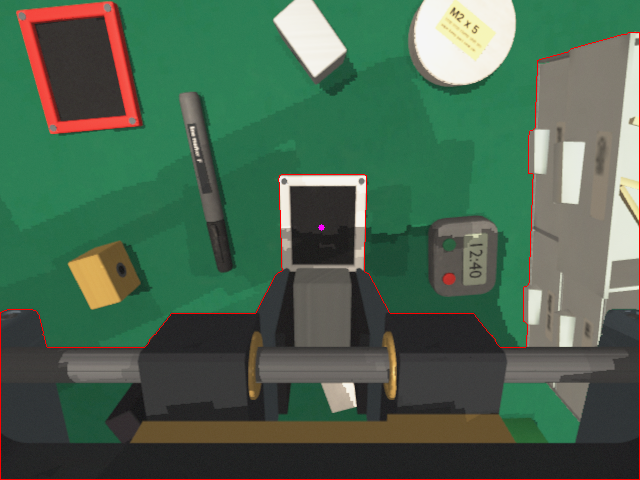

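The white nest is seen at (323,226), matching the estimate; the block hangs straight in the fingers.

>>> apply_moves:
  deltas:
    - [0.0035,0,0.04,0,-1]
    - [0.0035,0,0.08,0,-1]
    - [0.0035,0,0.105,0,-1]
    - [0.0035,0,0.118,0,-1]
    - [0.0035,0,0.12,0,-1]

```text
time_s: 5.55
ee_pos: [601.3, 213.2, 11.6]
ee_rot: [-179.8, 0.1, 83.2]
force: [-0.0, 1.0, -1.2]
gripper_width: 24.3
gripper_force: 40.0
```

>>> apply_moves:
  deltas:
    - [0,0,0.002,0,-1]
    - [0,0,0.003,0,-1]
    - [0,0,0.004,0,-1]
    - [0,0,0.004,0,-1]

```text
time_s: 5.95
ee_pos: [602.7, 214.5, 9.8]
ee_rot: [179.9, -0.0, 83.2]
force: [0.0, -0.0, -0.5]
gripper_width: 24.6
gripper_force: 40.0
```

>>> apply_moves:
  deltas:
    - [0,0,0.001,0,-1]
    - [0,0,0.002,0,-1]
    - [0,0,0.002,0,-1]

```text
time_s: 6.25
ee_pos: [602.3, 214.4, 6.9]
ee_rot: [180.0, 0.0, 83.2]
force: [0.1, 0.3, -0.3]
gripper_width: 25.0
gripper_force: 40.0
```

>>> apply_moves:
  deltas:
    - [0,0,-0.0015,0,-1]
    - [0,0,-0.0015,0,-0.3]
    - [0,0,-0.0015,0,-0.3]
    - [0,0,-0.0015,0,-0.3]
    - [0,0,-0.0015,0,-0.3]

```text
time_s: 6.75
ee_pos: [602.3, 214.4, 8.5]
ee_rot: [180.0, 0.0, 83.2]
force: [0.3, 0.4, 0.2]
gripper_width: 31.9
gripper_force: 0.0
```

>>> apply_moves:
  deltas:
    - [0,0,-0.01,0,0.2]
    - [0,0,-0.05,0,1]
    - [0,0,-0.1,0,1]
    - [0,0,-0.15,0,1]
    - [0,0,-0.17,0,1]

```text
time_s: 7.25
ee_pos: [604.6, 215.1, 185.3]
ee_rot: [179.5, -0.3, 83.2]
force: [-0.5, -0.0, 0.1]
gripper_width: 68.8
gripper_force: 0.0
```

```bash
python3 - <<'E'
from h import *
look("wwhite2",[601,213],24,lo=110)
look("w50",[605,336],50)
look("w50",[605,336],50)
go(604,335,180,121)
E
```

```text
guess px [316. 224.]
wwhite2 (array([602.3, 217.6]), array([63.4, 76.6]), np.float32(83.2)) 6156.0
guess px [299.  68.]
w50 (array([609.6, 338.5]), array([26.2, 42.6]), np.float32(121.0)) 2240.5
guess px [301.  67.]
w50 (array([609.7, 338.4]), array([26.2, 42.9]), np.float32(121.0)) 2298.5
delta [ 0.1197 -0.0131  0.0009] roll -0.659 pos [603.  214.6 180.7] [ 1.798e+02 -1.000e-01  8.320e+01] t 7.4 w 81.0
```

View pics/w50.png

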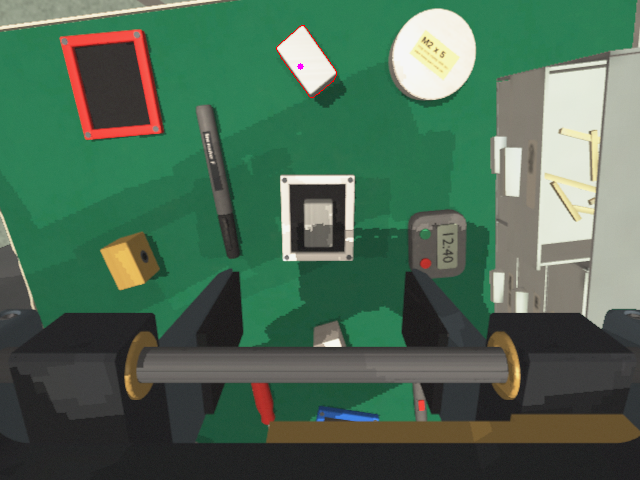

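The 20 mm block stands centred in the white nest (318,222). The 50 mm block is outlined at (306,62), 26x43 mm, and measures (609.5, 338.5) mm.

```bash
python3 - <<'E'
from h import *
go(609.5,338.5,150,121)
E
```

```text
delta [ 0.1238 -0.0082  0.0309] roll -0.659 pos [603.  214.6 180.7] [ 1.798e+02 -1.000e-01  8.320e+01] t 7.4 w 81.0
```

>>> apply_moves:
  deltas:
    - [0.025,-0.0015,0,-0.13,0.4]
    - [0.05,-0.003,0.005,-0.26,0.4]
    - [0.075,-0.005,0.01,-0.39,0.4]
    - [0.1,-0.007,0.015,-0.52,0.4]
    - [0.124,-0.008,0.02,-0.659,0.4]

```text
time_s: 7.9
ee_pos: [607.6, 338.9, 155.6]
ee_rot: [-179.7, -0.0, 121.3]
force: [0.2, -0.1, 0.7]
gripper_width: 63.8
gripper_force: 0.0
```

>>> apply_moves:
  deltas:
    - [0,0,0,0,0.4]
    - [0,0,0,0,0.4]
    - [0,0,0,0,0.4]

```text
time_s: 8.2
ee_pos: [608.6, 337.2, 157.6]
ee_rot: [-179.9, 0.0, 120.9]
force: [0.5, -1.4, -0.4]
gripper_width: 64.0
gripper_force: 0.0
```

```bash
python3 - <<'E'
from h import *
look("w50b",[609,338],50)
go(609.5,338.5,15,121)
E
```

```text
guess px [323. 237.]
w50b (array([607. , 344.3]), array([25.4, 48.6]), np.float32(121.0)) 2128.5
delta [0.0008 0.0015 0.1431] roll -0.002 pos [608.8 337.2 158.1] [-179.9    0.   120.9] t 8.25 w 63.6
```

>>> apply_moves:
  deltas:
    - [0.001,0.001,0.04,0,0.4]
    - [0.001,0.001,0.085,0,0.4]
    - [0.001,0.001,0.125,0,0.4]
    - [0.001,0.001,0.143,0,0.4]
    - [0.001,0.001,0.143,0,0.4]

```text
time_s: 8.75
ee_pos: [607.2, 337.5, 12.1]
ee_rot: [-179.6, -0.0, 120.9]
force: [-1.0, -1.1, -0.0]
gripper_width: 63.9
gripper_force: 0.0
```

>>> apply_moves:
  deltas:
    - [0,0,0,0,-1]
    - [0,0,0,0,-1]
    - [0,0,0,0,-1]
    - [0,0,0,0,-1]
    - [0,0,0,0,-1]

```text
time_s: 9.25
ee_pos: [609.6, 340.0, 16.3]
ee_rot: [179.9, 0.0, 121.0]
force: [0.1, 0.3, 0.7]
gripper_width: 26.5
gripper_force: 0.0
```

>>> apply_moves:
  deltas:
    - [0,0,0,0,-1]
    - [0,0,0,0,-1]
    - [0,0,0,0,-1]
    - [0,0,0,0,-1]

```text
time_s: 9.65
ee_pos: [609.5, 339.9, 16.1]
ee_rot: [180.0, 0.0, 121.0]
force: [-1.1, -1.1, 6.1]
gripper_width: 24.8
gripper_force: 40.0
```

>>> apply_moves:
  deltas:
    - [0,0,-0.02,0,-1]
    - [0,0,-0.06,0,-1]
    - [0,0,-0.1,0,-1]
    - [0,0,-0.13,0,-1]
    - [0,0,-0.13,0,-1]

```text
time_s: 10.15
ee_pos: [611.5, 341.1, 149.9]
ee_rot: [179.5, 0.0, 121.0]
force: [0.7, 1.5, -1.7]
gripper_width: 25.0
gripper_force: 40.0
```

```bash
python3 -c "
from h import *
go(582,-188,146,73.1)"
```

```text
delta [-0.4383 -0.2978  0.0014] roll 0.836 pos [611.5 341.1 149.9] [179.5   0.  121. ] t 10.15 w 25.0
```

>>> apply_moves:
  deltas:
    - [-0.02,-0.0136,0,0.03,-1]
    - [-0.055,-0.0375,0,0.09,-1]
    - [-0.09,-0.061,0,0.16,-1]
    - [-0.125,-0.085,0,0.23,-1]
    - [-0.16,-0.109,0,0.31,-1]

```text
time_s: 10.65
ee_pos: [596.4, 144.7, 142.5]
ee_rot: [-179.7, 0.0, 103.1]
force: [0.1, 0.9, -2.5]
gripper_width: 24.7
gripper_force: 40.0
```

```bash
python3 -c "
from h import *
go(582,-188,146,73.1)"
```

```text
delta [-0.3208 -0.0894 -0.0031] roll 0.5233 pos [596.4 144.7 142.5] [-179.7    0.   103.1] t 10.65 w 24.7
```

>>> apply_moves:
  deltas:
    - [-0.035,-0.01,0,0.06,-1]
    - [-0.07,-0.0195,0,0.12,-1]
    - [-0.105,-0.029,0,0.18,-1]
    - [-0.14,-0.039,0,0.24,-1]
    - [-0.175,-0.049,0,0.3,-1]

```text
time_s: 11.15
ee_pos: [588.9, -36.4, 142.7]
ee_rot: [-179.7, -0.0, 85.9]
force: [0.3, -0.2, -2.7]
gripper_width: 24.6
gripper_force: 40.0
```

```bash
python3 -c "
from h import *
go(582,-188,146,73.1)"
```

```text
delta [-0.1517  0.0039 -0.0033] roll 0.2235 pos [588.9 -36.4 142.7] [-179.7   -0.    85.9] t 11.15 w 24.6
```

>>> apply_moves:
  deltas:
    - [-0.035,0.001,0,0.05,-1]
    - [-0.07,0.002,0,0.1,-1]
    - [-0.105,0.003,0,0.15,-1]
    - [-0.135,0.004,0,0.2,-1]
    - [-0.15,0.004,0,0.223,-1]

```text
time_s: 11.65
ee_pos: [582.8, -187.0, 142.8]
ee_rot: [-179.8, 0.0, 73.1]
force: [0.9, 0.2, -2.5]
gripper_width: 24.9
gripper_force: 40.0
```

>>> apply_moves:
  deltas:
    - [0,0,0,0,-1]
    - [0,0,0,0,-1]
    - [0,0,0,0,-1]

```text
time_s: 11.95
ee_pos: [584.1, -183.4, 144.9]
ee_rot: [-179.9, -0.0, 73.4]
force: [0.5, -0.2, -1.8]
gripper_width: 24.7
gripper_force: 40.0
```

```bash
python3 - <<'E'
from h import *
look("wyel",[582,-188],8)
go(582,-188,20,73.1)
E
```

```text
guess px [321. 234.]
wyel (array([ 566.9, -230.4]), array([423.5, 642.2]), np.float32(163.5)) 137811.0
delta [-0.005  -0.0008  0.1252] roll 0.0048 pos [ 584.2 -183.5  145.2] [-180.    -0.    73.4] t 12.0 w 24.8
```

View pics/wyel.png

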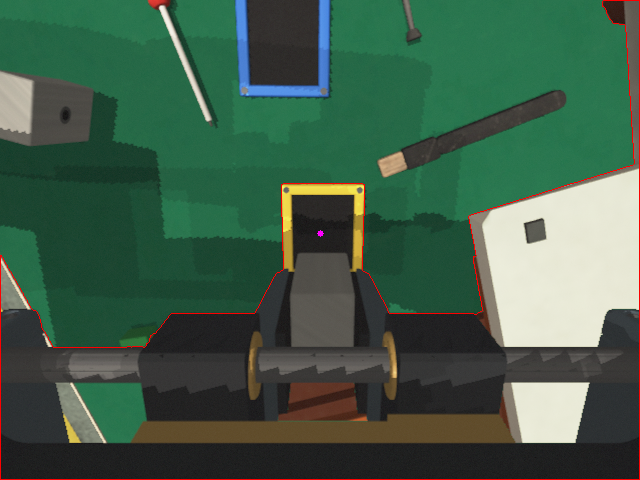

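The yellow nest is at (323,235), under the estimate; the block hangs straight.

>>> apply_moves:
  deltas:
    - [-0.004,-0.001,0.04,0,-1]
    - [-0.004,-0.001,0.08,0,-1]
    - [-0.004,-0.001,0.105,0,-1]
    - [-0.004,-0.001,0.12,0,-1]
    - [-0.004,-0.001,0.122,0,-1]

```text
time_s: 12.5
ee_pos: [581.6, -187.1, 22.9]
ee_rot: [-179.9, -0.0, 73.4]
force: [-4.0, 1.9, 3.5]
gripper_width: 25.1
gripper_force: 40.0
```

>>> apply_moves:
  deltas:
    - [0,0,0,0,-1]
    - [0,0,0,0,-1]
    - [0,0,0,0,-1]

```text
time_s: 12.8
ee_pos: [581.6, -187.9, 23.4]
ee_rot: [-179.9, 0.0, 73.3]
force: [-2.1, 0.5, -3.1]
gripper_width: 24.9
gripper_force: 40.0
```

>>> apply_moves:
  deltas:
    - [0,0,0.001,0,-1]
    - [0,0,0.002,0,-1]
    - [0,0,0.002,0,-1]
    - [0,0,0.002,0,-1]

```text
time_s: 13.2
ee_pos: [581.9, -188.3, 22.6]
ee_rot: [180.0, -0.0, 73.3]
force: [-7.6, 2.5, 5.2]
gripper_width: 24.7
gripper_force: 40.0
```

```bash
python3 - <<'E'
from h import *
print(env.state()["force"],env.state()["torque"])
a=cams.grab_frame("wrist")[180:360,220:430]; b=cams.grab_frame("scene")[150:290,320:460]
o=np.zeros((440,800,3),np.uint8);o[:360,:420]=cv2.resize(a,(420,360));o[:380,420:]=cv2.resize(b,(380,380));cv2.imwrite("pics/c1.png",o)
E
```

```text
[-7.57006459  2.48955068  5.17286848] [ 0.2383753  -0.0519671   0.35204809]
```

View pics/c1.png

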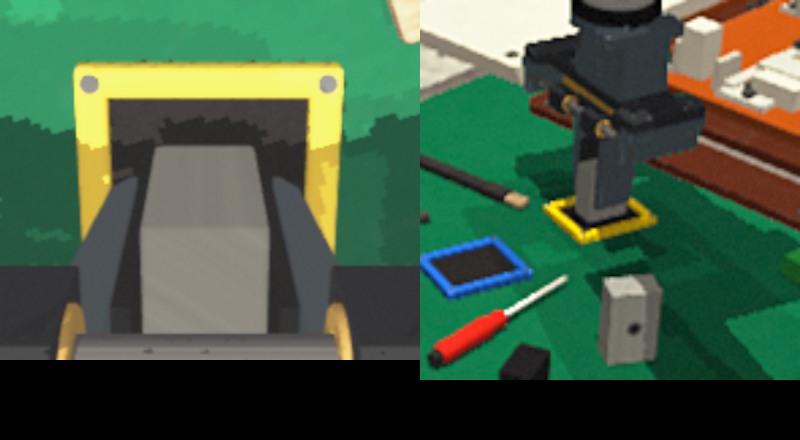

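Block rests on the yellow nest's floor with a light contact force; releasing.

>>> apply_moves:
  deltas:
    - [0,0,0,0,-0.2]
    - [0,0,0,0,0]
    - [0,0,0,0,0.2]
    - [0,0,0,0,0.3]

```text
time_s: 13.7
ee_pos: [581.9, -188.3, 22.7]
ee_rot: [180.0, -0.0, 73.3]
force: [-6.7, 2.8, 4.3]
gripper_width: 53.6
gripper_force: 0.0
```

>>> apply_moves:
  deltas:
    - [0,0,-0.02,0,0.3]
    - [0,0,-0.06,0,0.3]
    - [0,0,-0.11,0,0.6]
    - [0,0,-0.15,0,1]
    - [0,0,-0.16,0,1]

```text
time_s: 14.2
ee_pos: [586.1, -189.8, 188.4]
ee_rot: [179.2, 0.0, 73.2]
force: [0.1, -0.2, 0.6]
gripper_width: 80.4
gripper_force: 0.0
```

```bash
python3 - <<'E'
from h import *
look("wyel2",[582,-188],54,lo=110)
go(597,84,170,101)
E
```

```text
guess px [314. 228.]
wyel2 (array([ 579.2, -198. ]), array([17. , 22.8]), np.float32(163.1)) 546.0
wyel2 (array([ 586.4, -174.6]), array([12.1, 23.8]), np.float32(163.1)) 345.0
delta [ 0.2654 -0.0681  0.0165] roll -0.4844 pos [ 585.5 -189.7  187.4] [179.3   0.   73.2] t 14.25 w 84.5
```

View pics/wyel2.png

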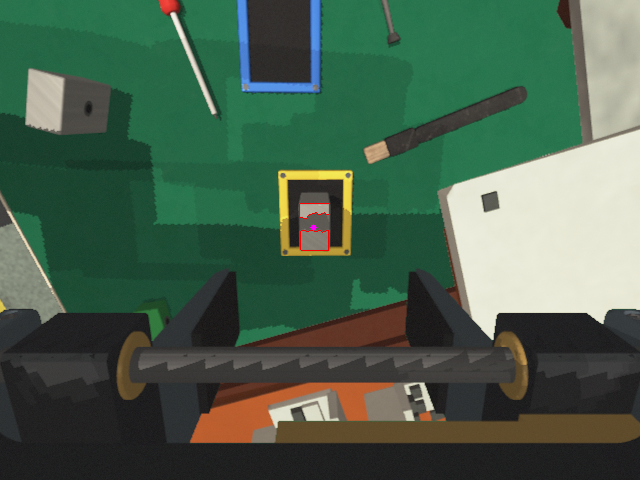

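The yellow nest holds the 50 mm block, upright and centred (top face around (314,226), predicted (314,228)). Next is the 35 mm block.

>>> apply_moves:
  deltas:
    - [0.035,-0.009,0,-0.06,1]
    - [0.075,-0.019,0.005,-0.13,1]
    - [0.12,-0.031,0.01,-0.21,1]
    - [0.165,-0.042,0.015,-0.3,1]
    - [0.21,-0.054,0.017,-0.39,1]

```text
time_s: 14.75
ee_pos: [590.5, 29.8, 162.7]
ee_rot: [-179.9, -0.0, 95.8]
force: [1.1, 0.6, -0.5]
gripper_width: 91.5
gripper_force: 0.0
```

```bash
python3 -c "
from h import *
go(597,84,150,101)"
```

```text
delta [0.0533 0.012  0.0127] roll -0.091 pos [590.5  29.8 162.7] [-179.9   -0.    95.8] t 14.75 w 91.5
```

>>> apply_moves:
  deltas:
    - [0.025,0.006,0.005,-0.05,1]
    - [0.045,0.01,0.01,-0.09,1]
    - [0.053,0.012,0.013,-0.091,1]
    - [0.053,0.012,0.013,-0.091,1]
    - [0.053,0.012,0.013,-0.091,1]

```text
time_s: 15.25
ee_pos: [597.6, 81.2, 151.0]
ee_rot: [-180.0, 0.0, 100.8]
force: [-0.3, 0.0, 0.6]
gripper_width: 91.5
gripper_force: 0.0
```

```bash
python3 - <<'E'
from h import *
look("w35",[597,84],35)
look("w35t",[597,84],35,lo=165)
go(597,84,15,101)
E
```

```text
guess px [322. 231.]
w35 (array([599.3,  87.5]), array([25.4, 46. ]), np.float32(100.9)) 1933.5
guess px [321. 231.]
w35t (array([599.4,  87.2]), array([24.7, 44.7]), np.float32(100.2)) 1805.5
delta [ 0.0033 -0.0002  0.1365] roll -0.0048 pos [597.7  80.9 151.5] [180.    0.  100.7] t 15.35 w 91.3
```

View pics/w35.png

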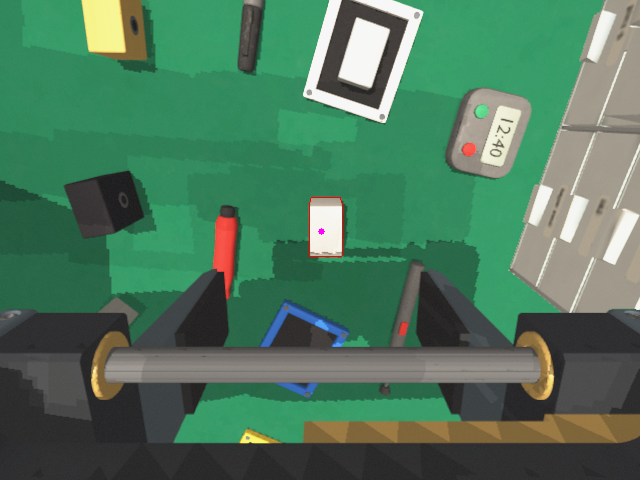

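The 35 mm block's top face centres at (326,231), with the white-nest block well seated above it. I'm narrowing the fingers to clear the screwdriver at (225,250).

>>> apply_moves:
  deltas:
    - [0.0035,0.0015,0.02,0,0.3]
    - [0.0035,0.0015,0.04,0,0.3]
    - [0.0035,0.0015,0.07,0,0.3]
    - [0.0035,0.0015,0.11,0,0.3]
    - [0.0035,0.0015,0.136,0,0.3]

```text
time_s: 15.85
ee_pos: [597.5, 84.4, 13.5]
ee_rot: [-179.9, 0.0, 100.7]
force: [-0.0, 0.2, -0.0]
gripper_width: 59.8
gripper_force: 0.0
```

>>> apply_moves:
  deltas:
    - [0,0,0,0,0.3]
    - [0,0,0,0,-1]
    - [0,0,0,0,-1]
    - [0,0,0,0,-1]
    - [0,0,0,0,-1]

```text
time_s: 16.35
ee_pos: [599.3, 85.8, 16.9]
ee_rot: [179.8, 0.0, 100.8]
force: [0.1, 0.1, 0.0]
gripper_width: 29.8
gripper_force: 0.0
```

>>> apply_moves:
  deltas:
    - [0,0,0,0,-1]
    - [0,0,0,0,-1]
    - [0,0,0,0,-1]
    - [0,0,0,0,-1]
    - [0,0,0,0,-1]

```text
time_s: 16.85
ee_pos: [599.1, 85.8, 16.5]
ee_rot: [179.9, 0.0, 100.8]
force: [-0.2, -0.3, 5.4]
gripper_width: 24.7
gripper_force: 40.0
```

>>> apply_moves:
  deltas:
    - [0,0,-0.02,0,-1]
    - [0,0,-0.06,0,-1]
    - [0,0,-0.1,0,-1]
    - [0,0,-0.13,0,-1]
    - [0,0,-0.13,0,-1]

```text
time_s: 17.35
ee_pos: [601.1, 86.2, 150.0]
ee_rot: [179.5, 0.0, 100.8]
force: [0.2, 0.7, -1.0]
gripper_width: 24.8
gripper_force: 40.0
```

```bash
python3 -c "
from h import *
go(597,-41,145,72.7)"
```

```text
delta [-0.1241 -0.028   0.0048] roll 0.491 pos [601.1  86.2 150. ] [179.5   0.  100.8] t 17.35 w 24.8
```

>>> apply_moves:
  deltas:
    - [-0.025,-0.0055,0,0.1,-1]
    - [-0.05,-0.011,0,0.2,-1]
    - [-0.08,-0.018,0,0.3,-1]
    - [-0.105,-0.024,0,0.4,-1]
    - [-0.124,-0.028,0,0.491,-1]

```text
time_s: 17.85
ee_pos: [592.8, -42.7, 143.4]
ee_rot: [-179.8, 0.1, 72.4]
force: [-0.1, 0.0, -1.3]
gripper_width: 24.8
gripper_force: 40.0
```

>>> apply_moves:
  deltas:
    - [0,0,0,0,-1]
    - [0,0,0,0,-1]
    - [0,0,0,0,-1]

```text
time_s: 18.15
ee_pos: [593.8, -40.4, 144.6]
ee_rot: [-179.9, -0.0, 72.8]
force: [-0.2, 1.0, -1.9]
gripper_width: 24.7
gripper_force: 40.0
```

```bash
python3 - <<'E'
from h import *
look("wblue",[597,-41],8)
go(597,-41,20,72.7)
E
```

```text
guess px [326. 227.]
wblue (array([ 566.2, -118.2]), array([358.4, 641.8]), np.float32(162.9)) 119105.0
delta [0.0003 0.0033 0.1248] roll 0.0015 pos [593.9 -40.3 144.8] [-179.9   -0.    72.8] t 18.2 w 24.7
```

View pics/wblue.png

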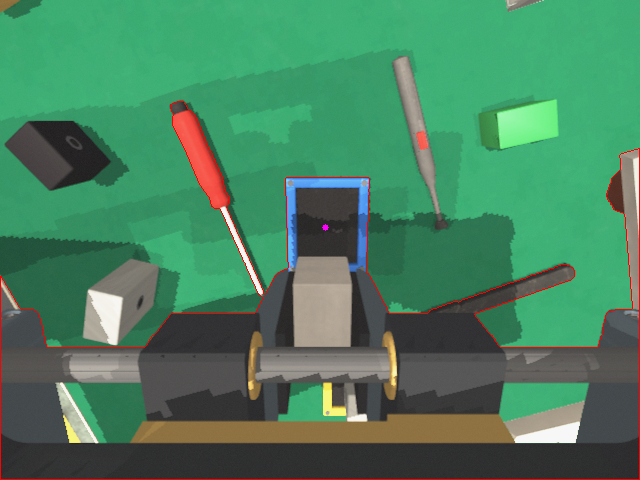

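The blue nest is centred at about (327,228), as predicted.

>>> apply_moves:
  deltas:
    - [0.0005,0.004,0.04,0,-1]
    - [0.0005,0.004,0.08,0,-1]
    - [0.0005,0.004,0.105,0,-1]
    - [0.0005,0.004,0.12,0,-1]
    - [0.0005,0.004,0.122,0,-1]

```text
time_s: 18.7
ee_pos: [596.7, -40.9, 21.2]
ee_rot: [-179.7, 0.0, 72.8]
force: [-0.6, 0.6, -1.0]
gripper_width: 25.0
gripper_force: 40.0
```

>>> apply_moves:
  deltas:
    - [0,0,0,0,-1]
    - [0,0,0.001,0,-1]
    - [0,0,0.002,0,-1]
    - [0,0,0.002,0,-1]

```text
time_s: 19.1
ee_pos: [598.6, -42.0, 22.2]
ee_rot: [179.9, -0.0, 72.7]
force: [1.2, -0.4, -2.2]
gripper_width: 24.5
gripper_force: 40.0
```

>>> apply_moves:
  deltas:
    - [0,0,0.0005,0,-1]
    - [0,0,0.001,0,-1]
    - [0,0,0.0015,0,-1]
    - [0,0,0.0015,0,-1]

```text
time_s: 19.5
ee_pos: [598.3, -42.1, 20.5]
ee_rot: [180.0, 0.0, 72.7]
force: [-1.7, 0.4, 3.4]
gripper_width: 24.8
gripper_force: 40.0
```

>>> apply_moves:
  deltas:
    - [0,0,0,0,-0.3]
    - [0,0,0,0,0]
    - [0,0,0,0,0.1]
    - [0,0,0,0,0.1]
    - [0,0,0,0,0.1]

```text
time_s: 20.0
ee_pos: [598.2, -42.0, 19.8]
ee_rot: [-180.0, 0.0, 72.7]
force: [0.0, 0.8, -0.2]
gripper_width: 50.0
gripper_force: 0.0
```

>>> apply_moves:
  deltas:
    - [0,0,-0.02,0,0.1]
    - [0,0,-0.06,0,0.3]
    - [0,0,-0.11,0,0.6]
    - [0,0,-0.16,0,1]
    - [0,0,-0.18,0,1]

```text
time_s: 20.5
ee_pos: [600.5, -42.2, 205.6]
ee_rot: [179.5, -0.1, 72.7]
force: [0.5, -0.1, -0.0]
gripper_width: 79.6
gripper_force: 0.0
```

```bash
python3 - <<'E'
from h import *
look("wblue2",[597,-41],39,lo=110)
go(428,-41,200,57.5)
E
```

```text
guess px [316. 219.]
wblue2 (array([598.6, -41.1]), array([25.3, 45.5]), np.float32(73.2)) 1395.0
delta [-0.0504 -0.1659  0.0051] roll 0.2653 pos [601.3 -42.2 207.2] [ 1.793e+02 -1.000e-01  7.270e+01] t 20.55 w 82.8
```

View pics/wblue2.png

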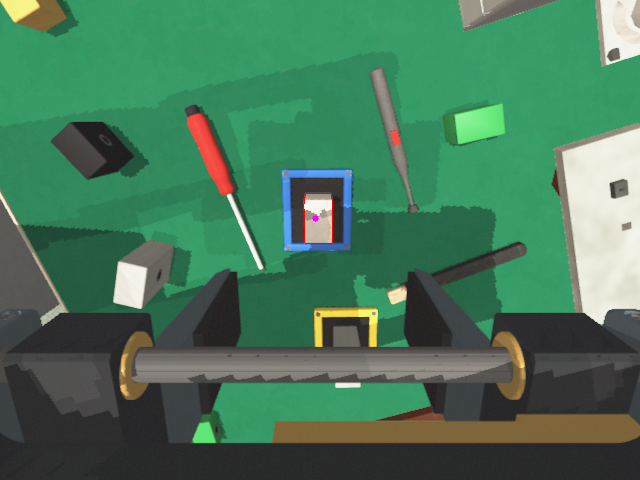

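The 35 mm block stands centred in the blue nest (318,218). Now the 65 mm block.

>>> apply_moves:
  deltas:
    - [-0.01,-0.033,0,0.06,1]
    - [-0.022,-0.073,0,0.13,1]
    - [-0.034,-0.113,0.003,0.2,1]
    - [-0.045,-0.148,0.005,0.25,1]
    - [-0.05,-0.165,0.005,0.265,1]

```text
time_s: 21.05
ee_pos: [421.7, -40.4, 193.8]
ee_rot: [-179.8, 0.1, 57.4]
force: [0.6, -0.7, -0.0]
gripper_width: 91.2
gripper_force: 0.0
```

>>> apply_moves:
  deltas:
    - [0,0,0.01,0,1]
    - [0,0,0.01,0,1]
    - [0,0,0.01,0,1]

```text
time_s: 21.35
ee_pos: [426.6, -40.7, 184.4]
ee_rot: [-180.0, 0.0, 57.5]
force: [1.1, -0.3, -0.1]
gripper_width: 91.4
gripper_force: 0.0
```

```bash
python3 - <<'E'
from h import *
look("w65",[428,-41],65)
look("w65t",[428,-41],65,lo=175)
go(428,-41,25,57.5)
E
```

```text
guess px [323. 233.]
w65 (array([432.7, -37.7]), array([25. , 51.4]), np.float32(57.2)) 2043.0
guess px [323. 233.]
w65t (array([424.1, -50.5]), array([18.7, 22.4]), np.float32(148.4)) 573.5
delta [0.0004 0.0011 0.1597] roll 0.0004 pos [426.8 -40.7 184.7] [180.    0.   57.5] t 21.45 w 91.3
```

View pics/w65.png

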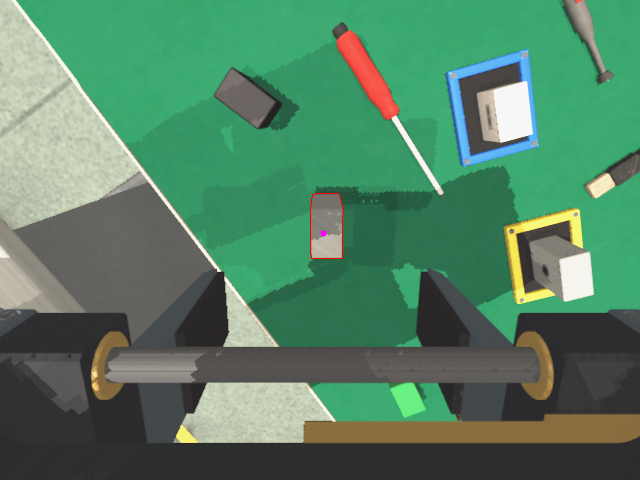

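The 65 mm block is at (327,226); the other nests in view look right. Centre estimate is (429.5, -42.5) mm, so I need about +3 mm along tool y.

>>> apply_moves:
  deltas:
    - [0,0.003,0.035,0,1]
    - [0,0.003,0.08,0,1]
    - [0,0.003,0.125,0,1]
    - [0,0.003,0.157,0,1]
    - [0,0.003,0.159,0,1]

```text
time_s: 21.95
ee_pos: [425.9, -41.9, 22.7]
ee_rot: [-179.6, 0.2, 57.5]
force: [-0.8, 0.7, -0.2]
gripper_width: 91.1
gripper_force: 0.0
```

>>> apply_moves:
  deltas:
    - [0,0,0,0,-1]
    - [0,0,0,0,-1]
    - [0,0,0,0,-1]
    - [0,0,0,0,-1]
    - [0,0,0,0,-1]

```text
time_s: 22.45
ee_pos: [428.9, -42.4, 26.8]
ee_rot: [179.9, -0.0, 57.5]
force: [0.1, -0.6, -0.5]
gripper_width: 54.0
gripper_force: 0.0
```

>>> apply_moves:
  deltas:
    - [0,0,0,0,-1]
    - [0,0,0,0,-1]
    - [0,0,0,0,-1]
    - [0,0,0,0,-1]
    - [0,0,0,0,-1]

```text
time_s: 22.95
ee_pos: [428.5, -42.4, 26.0]
ee_rot: [180.0, -0.0, 57.5]
force: [1.1, -0.7, 0.2]
gripper_width: 25.0
gripper_force: 40.0
```

>>> apply_moves:
  deltas:
    - [0,0,0,0,-1]
    - [0,0,-0.03,0,-1]
    - [0,0,-0.07,0,-1]
    - [0,0,-0.11,0,-1]
    - [0,0,-0.13,0,-1]

```text
time_s: 23.45
ee_pos: [429.2, -42.3, 158.6]
ee_rot: [179.8, -0.1, 57.5]
force: [0.8, 0.5, -3.1]
gripper_width: 24.8
gripper_force: 40.0
```

```bash
python3 -c "
from h import *
go(447,345,155,88.1)"
```

```text
delta [ 0.3362 -0.1931  0.0035] roll -0.5339 pos [429.2 -42.3 158.6] [ 1.798e+02 -1.000e-01  5.750e+01] t 23.45 w 24.8
```

>>> apply_moves:
  deltas:
    - [0.02,-0.0115,0,-0.03,-1]
    - [0.055,-0.0315,0,-0.08,-1]
    - [0.092,-0.053,0,-0.14,-1]
    - [0.13,-0.0745,0,-0.2,-1]
    - [0.168,-0.096,0,-0.27,-1]

```text
time_s: 23.95
ee_pos: [436.6, 152.4, 155.3]
ee_rot: [-179.9, 0.1, 73.1]
force: [0.7, -0.4, -1.6]
gripper_width: 24.7
gripper_force: 40.0
```

```bash
python3 -c "
from h import *
go(447,345,155,88.1)"
```

```text
delta [ 0.1873 -0.046   0.0002] roll -0.2613 pos [436.6 152.4 155.3] [-1.799e+02  1.000e-01  7.310e+01] t 23.95 w 24.7
```

>>> apply_moves:
  deltas:
    - [0.04,-0.0098,0,-0.055,-1]
    - [0.08,-0.0197,0,-0.11,-1]
    - [0.12,-0.0295,0,-0.17,-1]
    - [0.16,-0.0393,0,-0.23,-1]
    - [0.187,-0.046,0,-0.261,-1]

```text
time_s: 24.45
ee_pos: [447.5, 345.7, 154.9]
ee_rot: [-179.9, 0.0, 88.1]
force: [0.0, 0.1, -2.5]
gripper_width: 24.8
gripper_force: 40.0
```

>>> apply_moves:
  deltas:
    - [0,0,0,0,-1]
    - [0,0,0,0,-1]
    - [0,0,0,0,-1]

```text
time_s: 24.75
ee_pos: [447.7, 342.1, 155.2]
ee_rot: [-179.9, 0.1, 87.9]
force: [1.4, 0.1, -2.8]
gripper_width: 24.9
gripper_force: 40.0
```

```bash
python3 - <<'E'
from h import *
look("wred",[447,345],8)
go(447,345,30,88.1)
E
```

```text
guess px [321. 221.]
wred (array([442. , 287.5]), array([439.4, 665.1]), np.float32(178.1)) 242359.0
delta [ 0.0031 -0.0009  0.1255] roll -0.004 pos [447.9 342.  155.5] [-1.799e+02  1.000e-01  8.790e+01] t 24.8 w 24.4
```

View pics/wred.png

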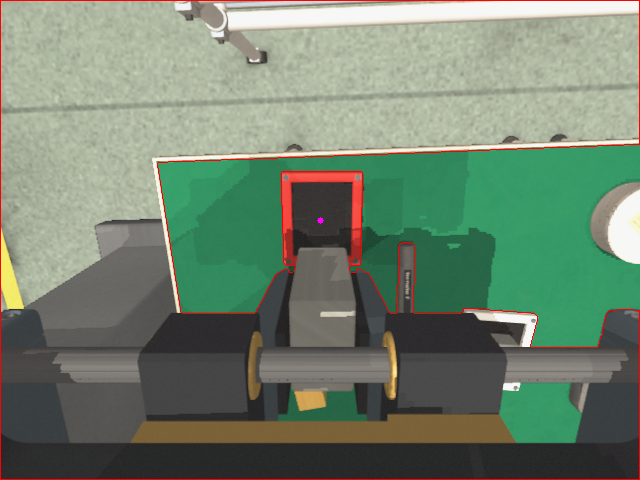

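The red nest is centred at (322,219), matching the estimate.

>>> apply_moves:
  deltas:
    - [0.003,0,0.04,0,-1]
    - [0.003,0,0.08,0,-1]
    - [0.003,0,0.105,0,-1]
    - [0.003,0,0.12,0,-1]
    - [0.003,0,0.122,0,-1]

```text
time_s: 25.3
ee_pos: [447.2, 344.2, 32.0]
ee_rot: [-179.8, 0.2, 87.9]
force: [0.2, -0.7, -1.9]
gripper_width: 25.0
gripper_force: 40.0
```

>>> apply_moves:
  deltas:
    - [0,0,0,0,-1]
    - [0,0,0.001,0,-1]
    - [0,0,0.002,0,-1]
    - [0,0,0.002,0,-1]

```text
time_s: 25.7
ee_pos: [448.7, 346.4, 32.7]
ee_rot: [179.9, -0.0, 87.9]
force: [-0.0, 0.6, -1.8]
gripper_width: 25.0
gripper_force: 40.0
```

>>> apply_moves:
  deltas:
    - [0,0,0.001,0,-1]
    - [0,0,0.002,0,-1]
    - [0,0,0.0025,0,-1]
    - [0,0,0.0025,0,-1]

```text
time_s: 26.1
ee_pos: [448.6, 346.4, 30.0]
ee_rot: [180.0, -0.0, 87.9]
force: [-1.3, -1.0, 4.0]
gripper_width: 24.8
gripper_force: 40.0
```

>>> apply_moves:
  deltas:
    - [0,0,0,0,-0.3]
    - [0,0,0,0,0]
    - [0,0,0,0,0.3]
    - [0,0,0,0,0.3]
    - [0,0,0,0,0.3]

```text
time_s: 26.6
ee_pos: [448.5, 346.3, 29.4]
ee_rot: [180.0, 0.0, 87.9]
force: [0.0, -0.0, -0.5]
gripper_width: 58.6
gripper_force: 0.0
```

>>> apply_moves:
  deltas:
    - [0,0,-0.02,0,0.3]
    - [0,0,-0.06,0,0.3]
    - [0,0,-0.11,0,0.6]
    - [0,0,-0.16,0,1]
    - [0,0,-0.18,0,1]

```text
time_s: 27.1
ee_pos: [450.2, 347.6, 214.9]
ee_rot: [179.6, -0.3, 87.9]
force: [1.4, -1.0, -0.2]
gripper_width: 80.6
gripper_force: 0.0
```

>>> apply_moves:
  deltas:
    - [-0.03,0,-0.02,0,1]
    - [-0.06,0,-0.03,0,1]
    - [-0.08,0,-0.03,0,1]
    - [-0.08,0,-0.03,0,1]
    - [-0.08,0,-0.03,0,1]

```text
time_s: 27.6
ee_pos: [445.6, 266.5, 239.4]
ee_rot: [180.0, -0.0, 87.9]
force: [0.8, -0.0, -0.1]
gripper_width: 91.4
gripper_force: 0.0
```

```bash
python3 - <<'E'
from h import *
st=env.state();C=cam("wrist",st);im=cams.grab_frame("wrist");hsv=cv2.cvtColor(im,cv2.COLOR_BGR2HSV)
# red rim and the grey block inside it
m=cv2.inRange(hsv,(0,150,80),(8,255,255))|cv2.inRange(hsv,(172,150,80),(180,255,255))
cs=[c for c in cv2.findContours(m,0,1)[0] if cv2.contourArea(c)>1500]
for c in cs:
    print("red",rect(C,c,8))
    f=np.zeros(m.shape,np.uint8);cv2.drawContours(f,[c],-1,255,-1)
    g=cv2.inRange(hsv,(0,0,85),(180,90,255))&cv2.erode(f,np.ones((9,9)))
    for k in cv2.findContours(g,0,1)[0]:
        if cv2.contourArea(k)>150: print(" block",rect(C,k,69),cv2.boundingRect(k),"pred",proj(C,[447,345,69]).round())
t=cams.grab_frame("top");T=cam("top");H=cv2.cvtColor(t,cv2.COLOR_BGR2HSV)
g=cv2.bitwise_not(cv2.inRange(H,(65,120,40),(90,255,255)))
for n,p,z in(("brass",(429.4,197.5),35),("black",(431.3,73),50)):
    u=proj(T,list(p)+[z])
    for c in cv2.findContours(g,0,1)[0]:
        if cv2.pointPolygonTest(c,u,False)>=0: print(n,rect(T,c,z))
for n,p,z in(("50y",(582.3,-188),54),("35b",(597,-41),39),("20w",(601,213),24),("65r",(447,345),69)):
    u=proj(T,list(p)+[z]);x,y=np.round(u).astype(int)
    a=cv2.inRange(H,(0,0,95),(180,70,255))
    a2=np.zeros_like(a);a2[y-13:y+14,x-14:x+15]=a[y-13:y+14,x-14:x+15]
    for c in cv2.findContours(a2,0,1)[0]:
        if cv2.contourArea(c)>40: print(n,rect(T,c,z),cv2.contourArea(c))
E
```

```text
red (array([447.5, 344.6]), array([66.1, 79. ]), np.float32(87.9))
 block (array([448.8, 346.1]), array([25.3, 39.8]), np.float32(87.9)) (307, 99, 31, 51) pred [320. 126.]
brass (array([429.3, 197.6]), array([28.9, 45.6]), np.float32(99.3))
black (array([430.9,  73.2]), array([24.9, 39.8]), np.float32(111.6))
50y (array([ 577.7, -184.6]), array([34.9, 44.4]), np.float32(72.6)) 287.0
35b (array([595.3, -42.9]), array([32.6, 43. ]), np.float32(72.6)) 294.0
20w (array([601.9, 212.2]), array([27.2, 40.9]), np.float32(83.1)) 225.0
20w (array([610.1, 214.3]), array([40.4, 58.5]), np.float32(92.8)) 106.5
65r (array([442.6, 369.8]), array([16.5, 53. ]), np.float32(25.4)) 116.5
65r (array([446.9, 349.9]), array([17.5, 63. ]), np.float32(26.2)) 232.5
```

The checks agree: every block is within a few mm of its nest centre and aligned with it. Brass and black have not moved.

```bash
python3 -c "
from workcell import env
print(env.job_done())"
```

```text
the job is handed in; nothing more can be done
None
```

The job is handed in: the 65, 50, 35 and 20 mm blocks stand in the red, yellow, blue and white nests, each within a few mm of centre by the final images, with brass and black unmoved; no verdict came back.

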